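# Wipe the jig clean and hold a terminal strip against the sprung stop

### The arm

A 6-joint arm with a two-finger parallel gripper is mounted at the origin on a cart in front of the work surface, level with it; the furniture and walls round the work are solid. World frame = base frame: x ahead of the robot, y to its left, z up, the work surface at z = 0. Lengths are in m, angles in rad, forces in N, time in s.
With the tool pointing down it reaches from about 0.35 to 0.975 m from the base axis. Payload 4.9 kg.
Tool frame: the origin (TCP) lies midway between the tips of the shut fingers; the grasp point (between the pads) lies 19 mm behind it; z points along the fingers, y is the line along which they close (so a half turn about z gives the same grasp; the last joint's range is limited). The gripper opens to 85 mm and grips with 20 to 120 N. Pads are 22 mm wide; open, the fingers measure 114 mm over their backs; the gripper's body (76 mm by 85 mm) begins 54 mm behind the grasp point. The pads swing forward as they close: fully open they stand 13 mm farther back than shut.
Start: joints at [1.018, 0.053, 1.613, -0, 1.476, -0.119], TCP at [0.263, 0.567, 0.231] pointing down, gripper open.
Joint ranges: [-3.01, 3.01], [-1.01, 2.22], [0.06, 2.58], [-1.02, 4.17], [0.09, 2.62], [-3.14, 3.14]. Speed limits (rad/s): [2.57, 2.57, 3.14, 3.14, 3.14, 3.14].

### API

Orientations are given as a unit quaternion [w, x, y, z].
In Python, from plant import manip, imaging, job gives the robot as it stands (manip), with the cameras (imaging) and the job (job).
- The arm moves only by the shell command python3 shift.py, which reads ROWS from standard input. ROWS is a JSON list of rows, 1 to 5 of them, each of 7 numbers: the opening from 0.0 (shut) to 1.0 (fully open), then dx, dy, dz in shares of the most that a row can go, 1 being 62.5 mm, then a rotation vector rx, ry, rz in shares of pi rad (1.0 is pi rad); each row shifts and turns the commanded pose from where the row before left it, along the tool's axes as they then stand; what a row does not reach is not made up. A row lasts 1/8 s, in which the tool goes at most 0.0625 m and 0.188 rad, less where a joint would pass 70% of its speed; a pose out of reach is approached as far as the arm can. The fingers move at their own pace and stop on an object; the grip force is fixed at half the most. Time passes only in rows, so rows that do not move let the fingers close. It prints the time, the measured TCP pose, the force, the opening and the grip force at its end. No shift or turn number may pass 1 either way. Input that does not fit is refused with a message, and nothing moves.
- manip.state(): the state, without advancing time (a new reading comes with each control period).
- imaging.grab_frame(name): name is "scene" or "top" or "wrist"; returns the picture (400x640x3 uint8, red, green, blue); there is no depth.
- imaging.camera_params(name): a dict with "intrinsics" (3x3 intrinsics, pixels), "xyz" and "orientation" of the camera in the world. Camera axes: x right, y down, z forward; pixel columns grow to the right and rows downward; lengths in m; the calibration is good to about 2 mm. A picture is of the moment at which its call begins: read the wrist's pose just before it. camera_params takes no time and is no camera call; for the wrist camera it gives the pose at the moment of the call.
- job.job_done(): hands the job in; it is judged then, once.
The state is a dict: "time": time; "joint_pos": joint angles; "joint_vel": joint speeds; "joint_efforts": joint torques, N m; "tool_pos": TCP position; "tool_rot": TCP orientation; "contact_force": force on the tool from outside, world axes, zero at the start; "ft_torque": the same for the moment, N m; "gripper_width": opening from 0.0 (shut) to 1.0 (fully open); "grasp_force": force on a finger pad.
Only numpy, scipy, OpenCV 4.12 (cv2) and the standard library are available. Lean on these libraries where they do the work, as an engineer would, in place of code of your own. Each camera call takes 0.05 s, during which the arm holds its last target. There are 200 camera calls.

### The job

Be my third hand at the fastening jig: first wipe the three punched steel slugs off the jig plate with the wooden scraper block held in the gripper (do not touch the slugs with the fingers) and lay the block back on the bench clear of the jig. Then fetch the terminal strip, set it flat on the plate, lengthwise between the two scribed lines, and press its end squarely against the sprung stop so that the pointer stands between the two marks (about 11 N), without ever driving the stop to the end of its travel. Finish holding it there: keep gripping and pressing steadily, do not let go, so that I can screw it down; leave the other things on the bench alone.

Things in the scene. Friction and masses are not known exactly. Their poses are not given: they have to be found in the camera images.
- jig: Jig fixed to the bench: aluminium plate 130 (x) x 230 (y) x 16 mm, top face at z = 16 mm, no rims. Origin: centre of its underside. A grey spring housing (56 x 40 mm) stands at the -y end, y = -112 to -72; with scale and pointer it rises 36 mm above the plate. Two dark scribed lines run along y at x = -13 and +13 mm; the strip belongs midway between them (x = 0).
- stop_face (a point): Centre of the sprung stop's contact face, 9 mm above the plate, at jig x = 0; moves with the stop; axes as the jig's. Its steel pad is 44 mm wide (x), 8 mm thick, from 1 to 29 mm above the plate; the face looks along the jig's +y. At rest it lies at jig y = -55 mm.
- stop (a joint): Travel of the sprung stop in m: 0 at rest, grows as it is pushed along the jig's -y, end of travel 0.020. Linear spring without preload, 1 N per mm (0.011 = 11 N). Its pointer moves over a white scale on the housing's top; the two dark marks stand for 7 and 15 mm of travel (7 and 15 N).
- scraper: Scraper block: wooden bar 24 (x) x 110 (y) x 54 mm high with a grey plastic wiping edge, 16 mm thick and 10 mm high, along its whole underside; about 0.16 kg. Stands upright on the bench. Origin at the centre of its underside. Gripped from above across its 24 mm.
- strip: White screw terminal strip, 17 (x) x 94 (y) x 18 mm high, about 30 g; origin at the centre of its underside. Lies on the bench. Gripped from above across its 17 mm; both ends are alike.
- slug_1: Punched-out steel slug: disc 22 mm across, 4 mm thick, 12 g; origin at the centre of its underside. Starts lying flat on the jig plate, within 31 mm of the centre line and between jig y = -13 and +75 mm.
- slug_2: Steel slug like slug_1, on the same plate.
- slug_3: Steel slug like slug_1, on the same plate.
- tape_measure: Tape measure, 38 x 74 x 65 mm, a bystander standing right of the jig; origin under its centre.
- connector_carton: Small brown carton, 96 x 62 x 46 mm, a bystander beyond the jig; origin under its centre.
- breaker: Loose circuit breaker, 92 x 18 x 78 mm, a bystander at the back; origin under its centre.

How it is judged:
By the outcome, as a careful person would: the job done as asked, in the order asked, and still so for the second after the job is handed in, while the arm keeps its last pose, push and grip.
It also fails if it takes over 58 s, if anything falls off the work surface, if the arm or the gripper's body presses on something with over 40 N, if the wrist force passes 120 N, or if a joint passes its speed limit or range.

## Working session

There is one attempt and no reset: what is moved stays moved. The work goes in short steps, Python scripts to look and compute and a shell command to move; the robot and the scene stay as the last step left them, time stands still between calls to the robot, and variables do not carry over. Pictures are saved under pics/ and viewed, at most 10 in all, crops included, and the job is handed in when it is done.

```bash
ls; mkdir -p pics
python3 - <<'E'
from plant import manip, imaging, job
import cv2
s=manip.state();print(s['time'],s['tool_pos'],s['tool_rot'],s['gripper_width'])
for n in("top","scene"):
    im=imaging.grab_frame(n);cv2.imwrite(f"pics/{n}0.png",im[:,:,::-1]);p=imaging.camera_params(n);print(p)
E
```

```text
pics
plant.py
shift.py
0.0 [0.2623619  0.56657157 0.23005629] [-3.46149166e-04  2.15190839e-01  9.76571459e-01 -9.84213546e-04] 0.9999776125502434
{'intrinsics': array([[410.82624269,   0.        , 321.85680919],
       [  0.        , 410.82624269, 196.92821136],
       [  0.        ,   0.        ,   1.        ]]), 'xyz': array([0.45769603, 0.09308932, 1.02727819]), 'orientation': array([ 0.04025681, -0.7001457 ,  0.71045493, -0.05855925])}
{'intrinsics': array([[371.76288536,   0.        , 316.39398682],
       [  0.        , 371.76288536, 194.54981566],
       [  0.        ,   0.        ,   1.        ]]), 'xyz': array([ 0.04777225, -0.52042697,  0.62640539]), 'orientation': array([-0.43244238,  0.82799933, -0.317983  ,  0.16216505])}
```

View pics/top0.png

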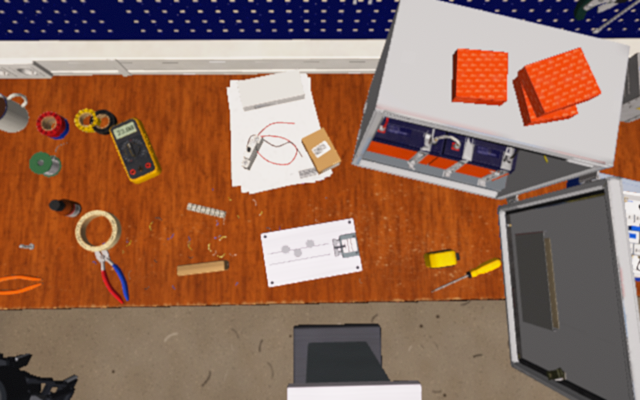

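View pics/scene0.png

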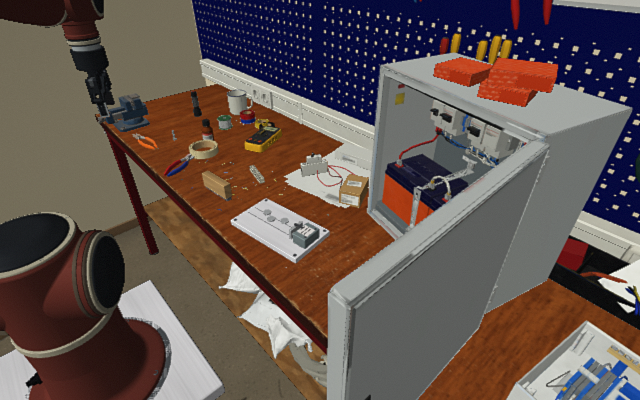

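The top view shows the jig at about (311,252), with its housing on the right. The three slugs are near (285,249), (297,252) and (309,244), the scraper is at (202,268) and the strip at (206,211). I'll zoom in to measure them more precisely.

```bash
cat > h.py <<'E'
import numpy as np,cv2
from plant import manip, imaging, job
from scipy.spatial.transform import Rotation as R
def rot(q): return R.from_quat(np.roll(q,-1))
def back(p,uv,z):
    d=rot(p['orientation']).apply(np.linalg.solve(p['intrinsics'],[uv[0],uv[1],1.]))
    return p['xyz']+d*(z-p['xyz'][2])/d[2]
def proj(p,X):
    c=p['intrinsics']@rot(p['orientation']).inv().apply(np.asarray(X)-p['xyz']);return c[:2]/c[2]
E
python3 - <<'E'
from h import *
im=cv2.imread('pics/top0.png')
c=cv2.resize(im[195:295,170:370],None,fx=4,fy=4,interpolation=cv2.INTER_CUBIC);cv2.imwrite('pics/c0.png',c)
E
```

```text
(no output)
```

View pics/c0.png

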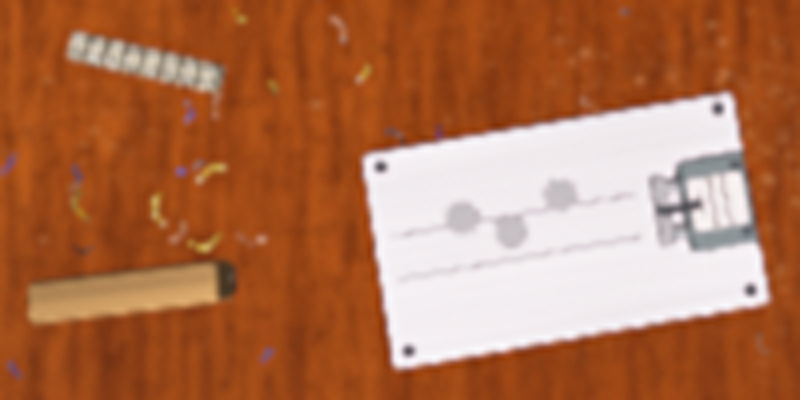

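Crop pixels: plate corners are at (363,155), (733,93), (769,300) and (397,368). Slugs are at (463,217), (511,231) and (560,194). The scraper top face runs from (29,304) to (219,281), and the strip from (71,46) to (220,80).

```bash
cat >> h.py <<'E'
def cp(x,y,z): return back(imaging.camera_params('top'),((x+.5)/4-.5+170,(y+.5)/4-.5+195),z)
E
python3 - <<'E'
from h import *
np.set_printoptions(precision=4,suppress=True)
P=np.array([cp(x,y,.016) for x,y in[(363,155),(733,93),(769,300),(397,368)]])
c=P.mean(0); yl=(P[0]+P[3]-P[1]-P[2])/2; xl=(P[0]+P[1]-P[2]-P[3])/2
ya=np.arctan2(yl[1],yl[0])-np.pi/2; xa=np.arctan2(xl[1],xl[0])
print('jig',c,'len',np.linalg.norm(yl),np.linalg.norm(xl),'yaw',np.degrees([ya,xa]))
Rj=R.from_euler('z',(ya*2+xa)/3)
for x,y in[(463,217),(511,231),(560,194)]: q=cp(x,y,.020);print('slug',q,Rj.inv().apply(q-c))
for n,z,A in[('scr',.054,[(28,284),(30,325),(218,262),(221,299)]),('strip',.018,[(75,30),(67,60),(223,65),(217,93)])]:
    Q=np.array([cp(x,y,z) for x,y in A]);d=Q[0]+Q[1]-Q[2]-Q[3];w=Q[0]+Q[2]-Q[1]-Q[3]
    print(n,Q.mean(0),np.linalg.norm(d)/2,np.linalg.norm(w)/2,'y-yaw',np.degrees(np.arctan2(d[1],d[0]))-90)
s=manip.state();print(s['tool_pos'],rot(s['tool_rot']).as_matrix())
E
cat >> h.py <<'E'
np.set_printoptions(precision=4,suppress=True)
YJ=np.radians(8.9); CJ=np.array([.4656,.0938,0.])
def jig(x,y,z): return CJ+R.from_euler('z',YJ).apply([x,y,z])
def plan(t,yaw):
    """tool-frame shift to TCP target t (now-axes), rotation vec so that tool y lies at yaw (deg), z down"""
    s=manip.state();r=rot(s['tool_rot']);y=np.radians(yaw)
    T=R.from_matrix(np.array([[-np.sin(y),np.cos(y),0],[np.cos(y),np.sin(y),0],[0,0,-1]]).T*1.0)
    T=R.from_matrix(np.column_stack([[-np.sin(y),np.cos(y),0],[np.cos(y),np.sin(y),0],[0,0,-1]]))
    print('t',s['time'],'pos',s['tool_pos'],'F',s['contact_force'],'w',s['gripper_width'],'g',s['grasp_force'])
    print('rotvec',(r.inv()*T).as_rotvec(),'d now',r.inv().apply(t-s['tool_pos']),'d after turn',T.inv().apply(t-s['tool_pos']))
E
python3 -c "
from h import *
plan(np.array([.4323,.3504,.12]),6.2)"
```

```text
t 0.1 pos [0.2624 0.5666 0.2302] F [-0.0416  0.0708 -0.0134] w 1.0003529931518649 g 0.0
rotvec [-0.0018  0.0008  1.0288] d now [-0.2451 -0.1246  0.1103] d after turn [-0.2333  0.1455  0.1102]
```

Careful with the scale: shifts go in shares of 62.5 mm and turns go in shares of pi rad. That gives: -0.049 m is -0.784, -0.025 m is -0.4.

```bash
echo '[[1,-0.784,-0.4,0.32,0,0,0],[1,-0.784,-0.4,0.32,0,0,0],[1,-0.784,-0.4,0.32,0,0,0],[1,-0.784,-0.4,0.32,0,0,0],[1,-0.784,-0.4,0.32,0,0,0]]' | python3 shift.py
echo '[[1,0,0,0,0,0,0.0573],[1,0,0,0,0,0,0.0573],[1,0,0,0,0,0,0.0573],[1,0,0,0,0,0,0.0573],[1,0,0,0,0,0,0.0573]]' | python3 shift.py
echo '[[1,0,0,0,0,0,0.0411],[1,0,0,0,0,0,0],[1,0,0,0,0,0,0]]' | python3 shift.py
python3 -c "
from h import *
plan(np.array([.4323,.3504,.015]),6.2)
cv2.imwrite('pics/w1.png',imaging.grab_frame('wrist')[:,:,::-1])"
```

```text
time: 0.72
tool_pos: [0.433, 0.349, 0.1303]
tool_rot: [-0.0, 0.215, 0.977, -0.0]
contact_force: [1.2, 0.1, 0.4]
gripper_width: 0.997
grasp_force: 0.0
time: 1.35
tool_pos: [0.4321, 0.3504, 0.1307]
tool_rot: [-0.0, 0.621, 0.784, -0.001]
contact_force: [-0.8, 0.3, -0.2]
gripper_width: 1.003
grasp_force: 0.0
time: 1.72
tool_pos: [0.4323, 0.3506, 0.131]
tool_rot: [-0.0, 0.667, 0.745, -0.0]
contact_force: [0.1, -0.2, 0.2]
gripper_width: 1.001
grasp_force: 0.0
t 1.725 pos [0.4323 0.3506 0.131 ] F [ 0.0657 -0.2035  0.1738] w 1.0007808711039352 g 0.0
rotvec [-0.0005  0.0003  0.0016] d now [-0.0001  0.0001  0.116 ] d after turn [-0.0002  0.      0.116 ]
```

View pics/w1.png

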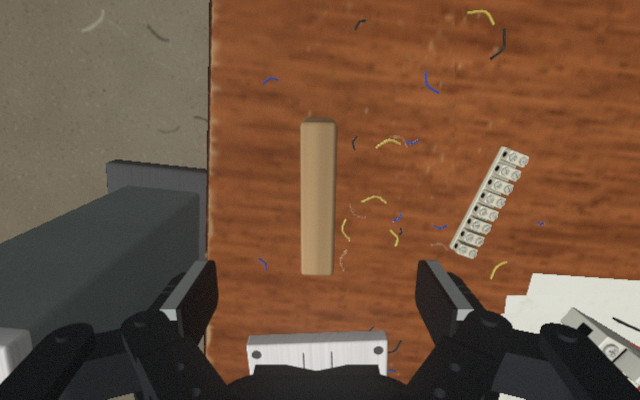

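The wrist view shows the scraper upright and aligned with the tool, top face about (301..335, 122..275). The strip runs from (514,157) to (464,249). I'll check both against the top-camera fix.

Scaled: 0.05 m is 0.8, 0.016 m is 0.256.

```bash
python3 -c "
from h import *
p=imaging.camera_params('wrist')
A=[(301,122),(335,122),(301.5,275),(332,275)]
print([back(p,a,.054) for a in A],np.mean([back(p,a,.054) for a in A],0))
B=[(503,147),(529,158),(450,248),(474,258)]
Q=np.array([back(p,a,.018) for a in B]);d=Q[0]+Q[1]-Q[2]-Q[3]
print(Q.mean(0),np.linalg.norm(d)/2,np.degrees(np.arctan2(d[1],d[0]))-90)
C=[(248,338),(385,334)];print([back(p,a,.016) for a in C],jig(-.065,.115,.016),jig(.065,.115,.016))
"
echo '[[1,0,0,0.8,0,0,0],[1,0,0,0.8,0,0,0],[1,0,0,0.256,0,0,0],[1,0,0,0,0,0,0]]' | python3 shift.py
echo '[[0,0,0,0,0,0,0],[0,0,0,0,0,0,0],[0,0,0,0,0,0,0],[0,0,0,0,0,0,0],[0,0,0,0,0,0,0]]' | python3 shift.py
```

```text
[array([0.4153, 0.4066, 0.054 ]), array([0.4366, 0.4089, 0.054 ]), array([0.426, 0.299, 0.054]), array([0.4479, 0.3014, 0.054 ])] [0.4315 0.354  0.054 ]
[0.5667 0.3562 0.018 ] 0.0883868507801185 -13.754082560202974
[array([0.3845, 0.2088, 0.016 ]), array([0.5069, 0.2264, 0.016 ])] [0.3836 0.1974 0.016 ] [0.512  0.2175 0.016 ]
time: 2.28
tool_pos: [0.432, 0.3504, 0.0147]
tool_rot: [-0.0, 0.668, 0.744, -0.001]
contact_force: [-0.1, 0.0, 0.1]
gripper_width: 0.998
grasp_force: 0.0
time: 2.9
tool_pos: [0.4333, 0.3512, 0.0165]
tool_rot: [0.0, 0.668, 0.744, 0.001]
contact_force: [-0.3, 0.7, 5.4]
gripper_width: 0.277
grasp_force: 60.0
```

Scaled: -0.05 m is -0.8, -0.03 m is -0.48, -0.047 rad / 3.1416 = -0.015.

```bash
echo '[[0,0,0,-0.48,0,0,0],[0,0,0,-0.8,0,0,0],[0,0,0,0,0,0,-0.015],[0,0,0,0,0,0,0]]' | python3 shift.py
python3 -c "
from h import *
plan(jig(-.036,.033,.0335),8.9)"
```

```text
time: 3.4
tool_pos: [0.432, 0.3504, 0.0949]
tool_rot: [-0.0, 0.65, 0.76, -0.0]
contact_force: [0.0, -0.9, -2.7]
gripper_width: 0.272
grasp_force: 59.4
t 3.4 pos [0.432  0.3504 0.0949] F [ 0.0387 -0.8921 -2.7017] w 0.2722015516068411 g 59.43819880485535
rotvec [-0.0008  0.0004 -0.0008] d now [-0.2257 -0.0423  0.0615] d after turn [-0.2257 -0.0425  0.0614]
```

Scaled: -0.058 m is -0.928, -0.056 m is -0.896.

```bash
echo '[[0,-0.896,-0.168,0,0,0,0],[0,-0.896,-0.168,0,0,0,0],[0,-0.896,-0.168,0,0,0,0],[0,-0.928,-0.176,0.16,0,0,0],[0,0,0,0,0,0,0]]' | python3 shift.py
echo '[[0,0,0,0.48,0,0,0],[0,0,0,0.24,0,0,0],[0,0,0,0,0,0,0],[0,0,0,0,0,0,0]]' | python3 shift.py
python3 -c "
from h import *
plan(jig(-.036,.033,.0335),8.9)
cv2.imwrite('pics/w2.png',np.vstack([imaging.grab_frame('wrist')[:,:,::-1],cv2.resize(imaging.grab_frame('top')[195:295,210:370,::-1],(640,400))])[::1,::1][:,:])
cv2.imwrite('pics/w2.png',cv2.resize(cv2.imread('pics/w2.png'),(480,600)))"
```

```text
time: 4.03
tool_pos: [0.4232, 0.1175, 0.0826]
tool_rot: [-0.002, 0.653, 0.757, -0.002]
contact_force: [-0.0, 0.5, -1.8]
gripper_width: 0.269
grasp_force: 59.4
time: 4.53
tool_pos: [0.4257, 0.1214, 0.0408]
tool_rot: [0.0, 0.65, 0.76, 0.0]
contact_force: [-0.6, 0.2, -2.0]
gripper_width: 0.27
grasp_force: 59.4
t 4.525 pos [0.4257 0.1214 0.0408] F [-0.5576  0.1505 -1.9554] w 0.2701176627830081 g 59.37686204910278
rotvec [ 0.0006 -0.      0.0005] d now [-0.0004 -0.0009  0.0073] d after turn [-0.0004 -0.0009  0.0073]
```

View pics/w2.png

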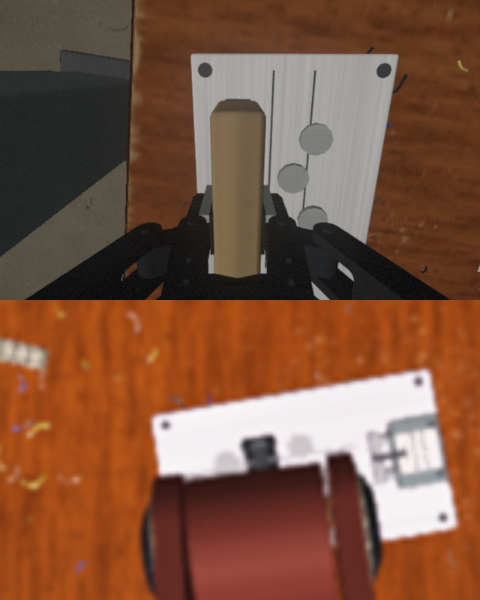

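The view shows the block standing behind all three slugs, parallel to the scribed lines. Next I lower it and wipe along jig +x, which is tool +y.

Scaled: 0.0075 m is 0.12.

```bash
echo '[[0,0,0,0.12,0,0,0],[0,0,0,0,0,0,0]]' | python3 shift.py
echo '[[0,0,0.24,0,0,0,0],[0,0,0.32,0,0,0,0],[0,0,0.32,0,0,0,0],[0,0,0.24,0,0,0,0]]' | python3 shift.py
echo '[[0,0,0.24,0,0,0,0],[0,0,0.24,0,0,0,0],[0,0,0.224,0,0,0,0],[0,0,0,0,0,0,0],[0,0,0,0,0,0,0]]' | python3 shift.py
python3 -c "
from h import *
plan(jig(.077,.033,.0335),8.9)
cv2.imwrite('pics/w3.png',imaging.grab_frame('wrist')[:,:,::-1])"
```

```text
time: 4.88
tool_pos: [0.4253, 0.1209, 0.0326]
tool_rot: [-0.0, 0.65, 0.76, -0.0]
contact_force: [0.5, -0.3, -1.8]
gripper_width: 0.275
grasp_force: 59.4
time: 5.38
tool_pos: [0.4951, 0.1317, 0.0327]
tool_rot: [-0.0, 0.65, 0.76, -0.0]
contact_force: [-0.4, 0.1, -2.3]
gripper_width: 0.276
grasp_force: 59.4
time: 6.0
tool_pos: [0.5376, 0.1384, 0.0325]
tool_rot: [-0.0, 0.65, 0.76, -0.0]
contact_force: [-0.5, -0.7, -1.9]
gripper_width: 0.275
grasp_force: 59.4
t 6.0 pos [0.5376 0.1384 0.0325] F [-0.5175 -0.7249 -1.917 ] w 0.27503960651431103 g 59.43294882774353
rotvec [-0.0009 -0.0001 -0.0003] d now [ 0.0001 -0.001  -0.001 ] d after turn [ 0.0001 -0.001  -0.001 ]
```

View pics/w3.png

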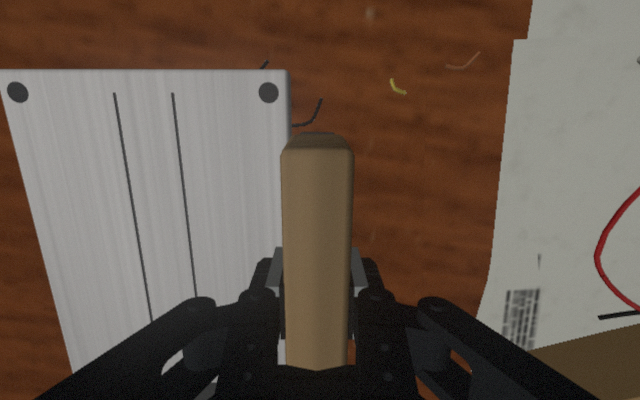

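The plate looks clear as far as this view goes. I'll carry the block back to its spot on the bench.

Scaled: -0.06 m is -0.96, -0.01 m is -0.16.

```bash
echo '[[0,0,0,-0.96,0,0,0],[0,0,0,-0.16,0,0,0]]' | python3 shift.py
echo '[[0,0.9008,-0.2864,0,0,0,0],[0,0.9008,-0.2864,0,0,0,0],[0,0.9008,-0.2864,0,0,0,0],[0,0.9008,-0.2864,0,0,0,0],[0,0,0,0,0,0,0]]' | python3 shift.py
echo '[[0,0,0,0.8,0,0,0],[0,0,0,0.384,0,0,0],[0,0,0,0,0,0,0],[0,0,0,0,0,0,0]]' | python3 shift.py
python3 -c "
from h import *
plan(np.array([.432,.35,.0155]),8.9)
cv2.imwrite('pics/t4.png',cv2.resize(imaging.grab_frame('top')[195:295,170:370,::-1],None,fx=4,fy=4,interpolation=cv2.INTER_CUBIC))"
```

```text
time: 6.3
tool_pos: [0.5407, 0.1388, 0.1076]
tool_rot: [0.003, 0.65, 0.76, 0.003]
contact_force: [0.5, -0.8, -1.8]
gripper_width: 0.271
grasp_force: 59.8
time: 6.92
tool_pos: [0.4297, 0.3523, 0.102]
tool_rot: [-0.001, 0.648, 0.762, -0.001]
contact_force: [0.2, -0.8, -2.0]
gripper_width: 0.27
grasp_force: 59.7
time: 7.42
tool_pos: [0.4334, 0.3497, 0.0298]
tool_rot: [0.0, 0.651, 0.759, 0.001]
contact_force: [-0.6, 0.2, -1.6]
gripper_width: 0.278
grasp_force: 59.6
t 7.425 pos [0.4334 0.3497 0.0298] F [-0.6498  0.2082 -1.5812] w 0.2776066777779121 g 59.63878154754639
rotvec [ 0.0013 -0.0004 -0.0012] d now [ 0.0006 -0.0014  0.0143] d after turn [ 0.0006 -0.0013  0.0143]
```

View pics/t4.png

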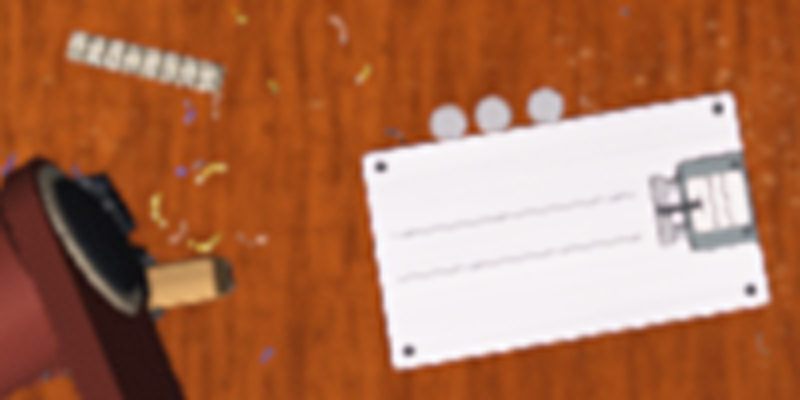

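All three slugs lie flat on the bench beside the far edge of the plate, at (448,122), (493,114) and (545,105), so the plate is clear. Next I set the block down.

Scaled: 0.01 m is 0.16, 0.003 m is 0.048.

```bash
echo '[[0,0,0,0.16,0,0,0],[0,0,0,0.048,0,0,0],[0,0,0,0.008,0,0,0],[0,0,0,0,0,0,0]]' | python3 shift.py
echo '[[0.5,0,0,0,0,0,0],[1,0,0,0,0,0,0],[1,0,0,0,0,0,0],[1,0,0,0,0,0,0]]' | python3 shift.py
echo '[[1,0,0,-0.64,0,0,0],[1,0,0,-0.96,0,0,0],[1,0,0,-0.32,0,0,0],[1,0,0,0,0,0,0]]' | python3 shift.py
python3 -c "
from h import *
plan(np.array([.5706,.3506,.12]),-13.7)"
```

```text
time: 7.98
tool_pos: [0.4329, 0.35, 0.0165]
tool_rot: [0.0, 0.65, 0.76, -0.0]
contact_force: [-2.4, -2.2, 5.2]
gripper_width: 0.272
grasp_force: 60.6
time: 8.48
tool_pos: [0.4325, 0.3499, 0.0152]
tool_rot: [-0.0, 0.65, 0.76, -0.0]
contact_force: [0.9, 0.5, -0.3]
gripper_width: 1.001
grasp_force: 0.0
time: 8.98
tool_pos: [0.4335, 0.3506, 0.1372]
tool_rot: [0.001, 0.65, 0.76, 0.002]
contact_force: [-0.5, 0.3, -0.5]
gripper_width: 1.0
grasp_force: 0.0
t 8.975 pos [0.4335 0.3506 0.1372] F [-0.5076  0.3339 -0.5084] w 0.9997926102519117 g 0.0
rotvec [ 0.0034 -0.0023  0.3941] d now [-0.0212  0.1354  0.0177] d after turn [0.0325 0.1332 0.0172]
```

Scaled: 0.046 m is 0.736, 0.0454 m is 0.7264, 0.18 rad / 3.1416 = 0.0573.

```bash
echo '[[1,-0.08,0.72,0,0,0,0],[1,-0.064,0.736,0,0,0,0],[1,-0.0672,0.7264,0,0,0,0],[1,0,0,0,0,0,0.0573],[1,0,0,0,0,0,0.0573]]' | python3 shift.py
echo '[[1,0,0,0,0,0,0.0108],[1,0,0,0,0,0,0],[1,0,0,0,0,0,0]]' | python3 shift.py
python3 -c "
from h import *
plan(np.array([.5725,.3584,.003]),-13.7)
cv2.imwrite('pics/w5.png',imaging.grab_frame('wrist')[:,:,::-1])"
```

```text
time: 9.6
tool_pos: [0.5683, 0.3569, 0.131]
tool_rot: [-0.001, 0.778, 0.628, -0.003]
contact_force: [0.8, -0.2, -0.1]
gripper_width: 0.999
grasp_force: 0.0
time: 9.98
tool_pos: [0.5689, 0.3578, 0.1347]
tool_rot: [-0.0, 0.786, 0.618, -0.0]
contact_force: [-1.6, 0.2, 0.2]
gripper_width: 1.001
grasp_force: 0.0
t 9.975 pos [0.5689 0.3578 0.1347] F [-1.6017  0.1585  0.2185] w 1.0006737791033755 g 0.0
rotvec [-0.0007  0.0006  0.0017] d now [0.0015 0.0035 0.1317] d after turn [0.0014 0.0034 0.1317]
```

View pics/w5.png

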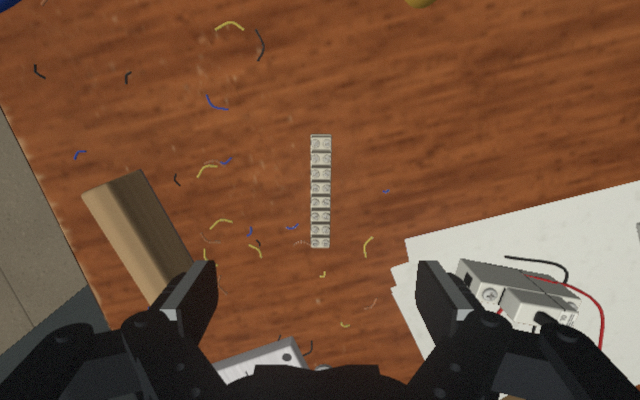

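The wrist view shows the strip aligned with the tool at (310..331, 134..248), slightly to tool +y. I'll descend and grip it.

Scaled: 0.05 m is 0.8, 0.003 m is 0.048.

```bash
echo '[[1,0.024,0.048,0.8,0,0,0],[1,0,0,0.8,0,0,0],[1,0,0,0.4,0,0,0],[1,0,0,0.104,0,0,0],[1,0,0,0,0,0,0]]' | python3 shift.py
echo '[[0,0,0,0,0,0,0],[0,0,0,0,0,0,0],[0,0,0,0,0,0,0],[0,0,0,0,0,0,0],[0,0,0,0,0,0,0]]' | python3 shift.py
python3 -c "
from h import *
plan(np.array([.5725,.3584,.003]),-13.7)"
```

```text
time: 10.65
tool_pos: [0.573, 0.3589, 0.0045]
tool_rot: [0.0, 0.786, 0.618, 0.0]
contact_force: [-0.2, -0.3, -0.2]
gripper_width: 1.005
grasp_force: 0.0
time: 11.28
tool_pos: [0.573, 0.3589, 0.0045]
tool_rot: [0.0, 0.786, 0.618, 0.001]
contact_force: [0.1, -1.0, 3.1]
gripper_width: 0.176
grasp_force: 61.6
t 11.275 pos [0.573  0.3589 0.0045] F [ 0.1482 -1.0427  3.0523] w 0.17594587189883698 g 61.64313197135925
rotvec [ 0.0009 -0.0008  0.0002] d now [-0.0006 -0.0004  0.0015] d after turn [-0.0006 -0.0004  0.0015]
```

Scaled: -0.05 m is -0.8, -0.04 m is -0.64, -0.18 rad / 3.1416 = -0.0573.

```bash
echo '[[0,0,0,-0.64,0,0,0],[0,0,0,-0.8,0,0,0],[0,0,0,0,0,0,-0.0573],[0,0,0,0,0,0,-0.0573],[0,0,0,0,0,0,-0.0108]]' | python3 shift.py
python3 -c "
from h import *
plan(jig(0,.035,.0505),8.9)"
```

```text
time: 11.9
tool_pos: [0.5722, 0.3585, 0.0933]
tool_rot: [-0.0, 0.65, 0.76, -0.0]
contact_force: [-0.1, 0.1, -1.1]
gripper_width: 0.18
grasp_force: 61.2
t 11.9 pos [0.5722 0.3585 0.0933] F [-0.1332  0.1447 -1.0581] w 0.1798534810442044 g 61.19858264923096
rotvec [-0.0008  0.0002 -0.0005] d now [-0.2101 -0.1461  0.043 ] d after turn [-0.21   -0.1463  0.0428]
```

Scaled: -0.042 m is -0.672, -0.0292 m is -0.4672.

```bash
echo '[[0,-0.672,-0.4672,0,0,0,0],[0,-0.672,-0.4672,0,0,0,0],[0,-0.672,-0.4672,0,0,0,0],[0,-0.672,-0.4672,0,0,0,0],[0,-0.672,-0.4672,0,0,0,0]]' | python3 shift.py
echo '[[0,0,0,0.48,0,0,0],[0,0,0,0.192,0,0,0],[0,0,0,0,0,0,0],[0,0,0,0,0,0,0]]' | python3 shift.py
python3 -c "
from h import *
plan(jig(0,.035,.0205),8.9)
cv2.imwrite('pics/w6.png',imaging.grab_frame('wrist')[:,:,::-1])"
```

```text
time: 12.52
tool_pos: [0.4597, 0.1273, 0.0934]
tool_rot: [-0.0, 0.651, 0.759, -0.0]
contact_force: [0.2, -0.1, -0.3]
gripper_width: 0.178
grasp_force: 61.2
time: 13.02
tool_pos: [0.4614, 0.1291, 0.0525]
tool_rot: [0.0, 0.65, 0.76, 0.0]
contact_force: [0.9, 0.3, -0.2]
gripper_width: 0.184
grasp_force: 61.2
t 13.025 pos [0.4614 0.1291 0.0525] F [ 0.896   0.2707 -0.1995] w 0.1844901783966973 g 61.21475100517273
rotvec [0.0008 0.0001 0.0001] d now [-0.0006 -0.0014  0.032 ] d after turn [-0.0006 -0.0014  0.032 ]
```

View pics/w6.png

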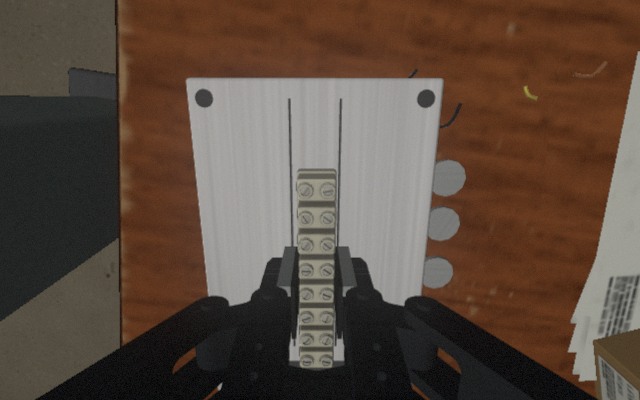

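The strip is held straight between the lines. Its far end spans (298..336, 170) and the lines are at u = 290 and 340, so it sits slightly right of centre. The slugs are on the bench at (448,178), (443,224) and (437,271). I'll work out the lateral offset in the wrist frame.

```bash
python3 -c "
from h import *
p=imaging.camera_params('wrist');s=manip.state();T=rot(s['tool_rot'])
f=lambda a,z:T.inv().apply(back(p,a,z)-s['tool_pos'])
for a,z in[((289.5,100),.016),((340.5,100),.016),((291,240),.016),((340,240),.016),((298,178),.066),((336,178),.066),((300,362),.066),((333,362),.066)]: print(a,f(a,z))
"
```

```text
(289.5, 100) [ 0.0712 -0.0147  0.0366]
(340.5, 100) [0.0712 0.011  0.0367]
(291, 240) [-0.0054 -0.0157  0.0366]
(340, 240) [-0.0054  0.0123  0.0367]
(298, 178) [ 0.0426 -0.0084 -0.0133]
(336, 178) [ 0.0426  0.0064 -0.0133]
(300, 362) [-0.0449 -0.0089 -0.0133]
(333, 362) [-0.0449  0.0064 -0.0133]
```

```bash
echo '[[0,0,-0.016,0.32,0,0,0],[0,0,0,0.136,0,0,0],[0,0,0,0.032,0,0,0],[0,0,0,0,0,0,0],[0,0,0,0,0,0,0]]' | python3 shift.py
python3 -c "
from h import *
plan(jig(0,.035,.0205),8.9)
cv2.imwrite('pics/w7.png',imaging.grab_frame('wrist')[:,:,::-1])"
```

```text
time: 13.7
tool_pos: [0.4603, 0.1286, 0.022]
tool_rot: [0.0, 0.65, 0.76, 0.0]
contact_force: [0.0, 0.5, -0.3]
gripper_width: 0.175
grasp_force: 61.2
t 13.7 pos [0.4603 0.1286 0.022 ] F [ 0.0285  0.5149 -0.274 ] w 0.17479594117100855 g 61.214661598205566
rotvec [ 0.0011  0.0001 -0.0003] d now [-0.0002 -0.0001  0.0015] d after turn [-0.0002 -0.0001  0.0015]
```

View pics/w7.png

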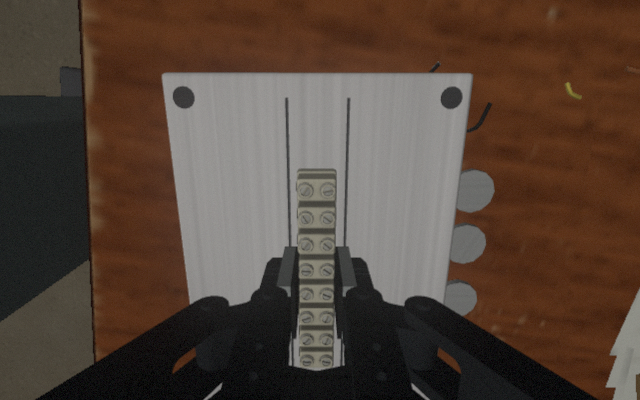

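With the strip nearly down, the lines are at u = 287 and 348 and the strip at (298..336), so it is centred. I'll lower it to a light touch and then advance toward the stop.

Scaled: 0.001 m is 0.016, 0.0007 m is 0.0112.

```bash
echo '[[0,0,0,0.016,0,0,0],[0,0,0,0.0112,0,0,0],[0,0,0,0,0,0,0]]' | python3 shift.py
echo '[[0,-0.16,0,0,0,0,0],[0,-0.16,0,0,0,0,0],[0,0,0,0,0,0,0],[0,0,0,0,0,0,0]]' | python3 shift.py
python3 -c "
from h import *
plan(jig(0,.0,.0205),8.9);print(R.from_euler('z',YJ).inv().apply(manip.state()['contact_force']))"
```

```text
time: 14.12
tool_pos: [0.4601, 0.1285, 0.0204]
tool_rot: [0.0, 0.65, 0.76, 0.0]
contact_force: [-3.0, -0.8, 5.4]
gripper_width: 0.178
grasp_force: 61.9
time: 14.62
tool_pos: [0.4639, 0.1076, 0.0205]
tool_rot: [0.001, 0.65, 0.76, 0.0]
contact_force: [0.4, -0.7, 4.4]
gripper_width: 0.177
grasp_force: 61.9
t 14.625 pos [0.4639 0.1076 0.0205] F [ 0.4204 -0.7279  4.3995] w 0.17714843150105106 g 61.92039370536804
rotvec [ 0.0017  0.0013 -0.0009] d now [-0.0139 -0.0005 -0.    ] d after turn [-0.0139 -0.0005 -0.    ]
[ 0.3028 -0.7842  4.3995]
```

```bash
cat > f.py <<'E'
from h import *
s=manip.state();J=R.from_euler('z',YJ).inv()
print('jig pos',J.apply(s['tool_pos']-CJ),'F',J.apply(s['contact_force']),'yaw/tilt',(rot(s['tool_rot'])).apply([1,0,0]))
E
echo '[[0,-0.064,0,-0.0048,0,0,0],[0,0,0,0,0,0,0],[0,0,0,0,0,0,0]]' | python3 shift.py >/dev/null; python3 f.py
echo '[[0,-0.064,0,0,0,0,0],[0,0,0,0,0,0,0],[0,0,0,0,0,0,0]]' | python3 shift.py>/dev/null; python3 f.py
echo '[[0,-0.064,0,0,0,0,0],[0,0,0,0,0,0,0],[0,0,0,0,0,0,0]]' | python3 shift.py>/dev/null; python3 f.py
```

```text
jig pos [0.0002 0.0103 0.0205] F [0.0206 0.9462 6.1017] yaw/tilt [-0.154   0.9881 -0.001 ]
jig pos [0.0001 0.0067 0.0204] F [-0.1534  1.5877  5.7982] yaw/tilt [-0.154   0.9881 -0.0002]
jig pos [0.0001 0.0028 0.0205] F [-0.0556  1.7463  6.209 ] yaw/tilt [-0.1541  0.9881 -0.0001]
```

Scaled: -0.004 m is -0.064, -0.0005 m is -0.008.

```bash
echo '[[0,-0.064,0,-0.008,0,0,0],[0,0,0,0,0,0,0],[0,0,0,0,0,0,0]]' | python3 shift.py >/dev/null; python3 f.py
echo '[[0,-0.048,0,0,0,0,0],[0,0,0,0,0,0,0],[0,0,0,0,0,0,0]]' | python3 shift.py>/dev/null; python3 f.py
echo '[[0,-0.048,0,0,0,0,0],[0,0,0,0,0,0,0],[0,0,0,0,0,0,0]]' | python3 shift.py>/dev/null; python3 f.py
```

```text
jig pos [-0.0004 -0.0015  0.0204] F [-0.0547 -1.6103  3.6965] yaw/tilt [-0.1543  0.988  -0.0011]
jig pos [-0.0004 -0.0035  0.0205] F [0.1912 4.4449 5.3692] yaw/tilt [-0.1542  0.988   0.0007]
jig pos [-0.0004 -0.0061  0.0205] F [-0.2586  5.9055  4.8586] yaw/tilt [-0.1543  0.988   0.0015]
```

Scaled: -0.003 m is -0.048.

```bash
echo '[[0,-0.048,0,0,0,0,0],[0,0,0,0,0,0,0],[0,0,0,0,0,0,0]]' | python3 shift.py >/dev/null; python3 f.py
echo '[[0,-0.048,0,0,0,0,0],[0,0,0,0,0,0,0],[0,0,0,0,0,0,0],[0,0,0,0,0,0,0]]' | python3 shift.py>/dev/null; python3 f.py
```

```text
jig pos [-0.0004 -0.0085  0.0204] F [0.2452 8.7858 4.3017] yaw/tilt [-0.1541  0.9881  0.0028]
jig pos [-0.0004 -0.011   0.0205] F [ 0.5915 11.2277  5.4083] yaw/tilt [-0.1538  0.9881  0.004 ]
```

Scaled: -0.0014 m is -0.0224, -0.004 rad / 3.1416 = -0.0013.

```bash
echo '[[0,-0.0224,0,0,0,-0.0013,0],[0,0,0,0,0,0,0],[0,0,0,0,0,0,0],[0,0,0,0,0,0,0]]' | python3 shift.py>/dev/null; python3 f.py
echo '[[0,0,0,0,0,0,0],[0,0,0,0,0,0,0],[0,0,0,0,0,0,0],[0,0,0,0,0,0,0]]' | python3 shift.py; python3 f.py
python3 - <<'E'
from h import *
p=imaging.camera_params('top')
im=imaging.grab_frame('top')[:,:,::-1];old=cv2.imread('pics/top0.png')
cv2.imwrite('pics/t8.png',im)
# darkness profile along pointer line (jig x=0) over the scale, z=plate+~34mm
for n,I in(('old',old),('now',im)):
    g=cv2.cvtColor(np.ascontiguousarray(I),cv2.COLOR_BGR2GRAY).astype(np.float32)
    ys=np.arange(-.112,-.040,.003)
    m=np.array([proj(p,jig(0,y,.05)) for y in ys],np.float32)
    print(n,cv2.remap(g,m[:,:1].copy(),m[:,1:].copy(),cv2.INTER_LINEAR).ravel().astype(int))
print((ys*1000).astype(int))
E
```

```text
jig pos [-0.0004 -0.0118  0.0205] F [ 0.4993 12.9226  6.383 ] yaw/tilt [-0.1537  0.9881  0.0014]
time: 18.75
tool_pos: [0.467, 0.0821, 0.0204]
tool_rot: [-0.0, 0.651, 0.759, 0.001]
contact_force: [-1.4, 13.2, 6.0]
gripper_width: 0.181
grasp_force: 62.0
jig pos [-0.0004 -0.0118  0.0204] F [ 0.6446 13.2937  5.9864] yaw/tilt [-0.1537  0.9881  0.0013]
old [ 94 148 222 241 237 220 227 235 217 223 193 127 100  90  93 118 111  92
 100 126 203 240 240 239 239]
now [63 31 52 77 62 55 56 56 56 57 50 39 53 72 77 77 78 79 80 80 81 81 81 82
 82]
[-112 -109 -106 -103  -99  -96  -93  -90  -87  -84  -81  -78  -75  -72
  -69  -66  -63  -60  -57  -54  -51  -48  -45  -42  -39]
```

```bash
python3 - <<'E'
from h import *
p=imaging.camera_params('scene')
im=imaging.grab_frame('scene')[:,:,::-1];old=cv2.imread('pics/scene0.png')
ys=np.arange(-.112,-.040,.002);print((ys*1000).astype(int))
for z in(.05,.045):
  m=np.array([proj(p,jig(0,y,z)) for y in ys],np.float32)
  for n,I in(('old',old),('now',im)):
    g=cv2.cvtColor(np.ascontiguousarray(I),cv2.COLOR_BGR2GRAY).astype(np.float32)
    print(z,n,cv2.remap(g,m[:,:1].copy(),m[:,1:].copy(),cv2.INTER_LINEAR).ravel().astype(int))
E
python3 f.py
```

```text
[-112 -110 -108 -106 -104 -102  -99  -97  -95  -93  -91  -89  -87  -85
  -83  -81  -79  -77  -75  -73  -71  -69  -67  -65  -63  -61  -59  -57
  -55  -53  -51  -49  -47  -45  -43  -41]
0.05 old [ 79 110 152 199 208 208 199 157 136 180 188 143 127 166 200 176 120  73
  61  59  59  56  60  60  61  63  61  63  69  86 131 175 199 198 197 197]
0.05 now [ 86 119 163 211 222 223 212 171 149 184 162 100  65  76  72  69  71  68
  66  67  65  63  66  73 101 161 202 214 211 210 210 210 210 212 214 216]
0.045 old [ 51  61  82 112 156 204 208 207 197 183 178 198 188 166 167 193 209 189
 138 100 117  99  65  61  63  65  66  60  56  61  82 122 189 196 198 198]
0.045 now [ 55  67  90 123 169 218 222 221 210 196 191 207 178 128 102 119 130 142
 142 150 142 105  57  52  61  92 141 202 211 213 211 209 211 212 212 212]
jig pos [-0.0004 -0.0118  0.0205] F [-0.0064 13.581   5.4203] yaw/tilt [-0.1537  0.9881  0.0013]
```

The scene camera shows the pointer moved about 11 mm, from about y = -79.5 to -90.5, which puts it between the marks at -87 and -95. The pose, push and grip are steady, so I'm handing in.

```bash
python3 -c "
from plant import manip, imaging, job
print(job.job_done())"
```

```text
the job is handed in; nothing more can be done
None
```

The job is handed in: the slugs are wiped off the plate, the block is back on the bench, and the strip is held flat midway between the lines against the stop at about 11 mm (11 N), with the pointer between the marks.

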